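# Load the idle shaker and start it

## Task

One of the two tube shakers on the bench is still empty: stand the spare two-tube carrier from the bench flat inside its tray, set down gently and never tipped over. Then flip up the hinged guard on that same shaker's console until it stays open by itself, and press the start button beneath it all the way in and let it go, leaving the guard open. Leave the other shaker, its carrier and everything else on the bench as they are.

Things in the scene. Friction and masses are not known exactly. Their poses are not given: they have to be found in the camera images.
- shaker: A bench-top tube shaker, cream box 260 mm long (its x), 150 wide (y), fixed to the bench; origin under its centre. Its x axis points from the console end (near the robot) to the tray end, yaw within 0.2 rad of world x. Console top 60 mm above the bench. This is the EMPTY shaker; it may be the left or the right one.
- tray (a point): Centre of the rubber floor of that shaker's tray, 68 mm behind the shaker's origin along its x and 70 mm above the bench; axes as the shaker's. Tray inside: 80 mm (x) by 130 mm (y), rim 8 mm above the floor and 5 mm thick; a carrier fits with its 110 mm length along y, either way round, 10 mm clear all round.
- guard (a joint): Angle of the empty shaker's guard, rad: 0 closed over the button, 2.35 fully open (stop). The hinge is free and lightly damped: the 40 g guard falls shut below about 1.65 rad; moved past about 1.8 it falls back to the stop at 2.35 and stays.
- hinge (a point): Middle of the guard's hinge axis (along the shaker's y): 55 mm in front of the shaker's origin, 92 mm above the bench; axes as the shaker's. The guard is a grey cap 66 mm long from the hinge towards the console end, 58 mm wide, its 3 mm top plate level with the hinge, walls reaching 28 mm down. It swings up and back about this axis.
- tab (a point): Grip point on the guard's flat tab, which moves with the guard: 92 mm from the hinge axis. The tab is 12 mm wide (y), 6 mm thick (z) and sticks out 36 mm from the middle of the guard's front edge (66 to 102 mm from the hinge axis), level with the guard's top plate and 29 mm clear of the console beneath. Axes as the shaker's while closed, turning about y with the guard; gripped across its width (y) it can pivot between the fingers as it is lifted.
- start_top (a point): Centre of the top of the empty shaker's round start button (28 mm across, in a 44 mm collar 12 mm high), 36 mm in front of the hinge axis and 82 mm above the bench; pressed straight down, under the guard. Axes as the shaker's.
- start (a joint): Travel of that start button, m: 0 out, 0.006 fully in; springs back by itself, 1.5 N to begin moving, 5 N fully in.
- carrier: The spare carrier, standing on the bench to the left or right of the shakers: white block 60 mm (x) by 110 mm (y) by 45 mm, two orange-capped tubes at y = +-36 mm rising to 101 mm, and between them an upright handle whose top bar is 14 mm thick (x), 50 mm long (y) and spans heights 116 to 142 mm: grip it across its 14 mm at about 129 mm. Origin: centre of the underside, z up. 0.22 to 0.45 kg.
- shaker_b: A bench-top tube shaker, cream box 260 mm long (its x), 150 wide (y), fixed to the bench; origin under its centre. Its x axis points from the console end (near the robot) to the tray end, yaw within 0.2 rad of world x. Console top 60 mm above the bench. This one is already loaded; leave it.
- tray_b (a point): Centre of the rubber floor of that shaker's tray, 68 mm behind the shaker's origin along its x and 70 mm above the bench; axes as the shaker's. Tray inside: 80 mm (x) by 130 mm (y), rim 8 mm above the floor and 5 mm thick; a carrier fits with its 110 mm length along y, either way round, 10 mm clear all round.
- guard_b (a joint): Angle of the loaded shaker's guard; stays 0.
- start_b (a joint): Travel of the loaded shaker's start button; stays 0.
- loaded: An identical carrier, already standing in the loaded shaker's tray. Its handle tops out 212 mm above the bench. Origin: centre of the underside.
- bottle: Clear bottle 64 mm across, 140 mm high, on the side of the shakers opposite the spare carrier; origin under its centre.
- amber: Amber bottle 60 mm across, 130 mm high, behind the shakers; origin under its centre.
- dish: Closed petri dish 92 mm across, 15 mm high, far right; origin under its centre.
- cap: Loose screw cap 35 mm across, 16 mm high, between robot and shakers; origin under its centre.
- tipbox: Closed blue tip box 89 x 129 mm, 90 mm high, far left; origin under its centre.
Not all that is in view belongs to the job. What is shaped like the carrier but pink is not meant. Leave any pink look-alike of the loaded alone.

How it is judged:
By the outcome, as a careful person would: the job done as asked, in the order asked, and still so for the second after the job is handed in, with the robot touching nothing.
It also fails if it takes over 67 s, if anything falls off the work surface, if the arm or the gripper's body presses on something with over 40 N, if the wrist force passes 120 N, or if a joint passes its speed limit or range.

## Robot

A 6-joint arm with a two-finger parallel gripper is mounted at the origin on the work surface. World frame = base frame: x ahead of the robot, y to its left, z up, the work surface at z = 0. Lengths are in m, angles in rad, forces in N, time in s.
With the tool pointing down it reaches from about 0.375 to 0.925 m from the base axis. Payload 5.7 kg.
Tool frame: the origin (TCP) lies midway between the tips of the shut fingers; the grasp point (between the pads) lies 19 mm behind it; z points along the fingers, x is the direction in which the jaws open and shut, and the axes are right-handed (so a half turn about z gives the same grasp; the last joint's range is limited). The gripper opens to 88 mm and grips with 3 to 60 N. Pads are 20 mm wide; open, the fingers measure 115 mm over their backs; the gripper's body (75 mm by 178 mm) begins 61 mm behind the grasp point.
Start: joints at [1.23, 0.359, 1.51, -0, 1.272, -0.115], TCP at [0.134, 0.585, 0.223] pointing down, gripper open.
Joint ranges: [-2.97, 2.97], [-1.01, 2.36], [0.21, 2.38], [-0.96, 4.11], [0.2, 2.71], [-2.98, 2.98]. Speed limits (rad/s): [2.39, 2.39, 3.14, 3.14, 3.14, 3.14].

## Interface

Orientations are given as a unit quaternion [x, y, z, w].
In Python, from bench import move_ptp, servo_line, goto_joints, move_gripper, sleep, inverse_kinematics, capture, PlanningError, close_job, spot_in, silhouettes, current_clock, current_joint_pos, current_qvel, current_joint_torque, current_position, current_orientation, current_force, current_torque, current_finger_gap gives the robot as it stands. Calls block until the motion is done:
- move_ptp(position, orientation): joint-space move of the TCP to a pose.
- servo_line(position, orientation=None, rate=0.15, contact_N=None): straight line of the TCP; orientation=None keeps the orientation; rate is the mean speed in m/s. With contact_N (N) it stops when the force on the tool has changed by that much, and returns True; else False.
- goto_joints(angles): joint-space move.
- move_gripper(opening): finger opening in m; the grip force is fixed at half the most; returns when the fingers have stopped.
- sleep(seconds).
- inverse_kinematics(position, orientation): joint angles nearest the present ones, or None.
- capture(name): name is "scene" or "top" or "wrist"; returns a dict with "image" (384x512x3 uint8, blue, green, red), "range_z" (384x512 float32, m along the optical axis (not along the pixel's ray), 0 where there is no reading), "intrinsics" (3x3 intrinsics, pixels), "R" (3x3) and "t" (3): a world point X has camera coordinates R X + t. Camera axes: x right, y down, z forward; pixel columns grow to the right and rows downward; lengths in m; the calibration is good to about 2 mm. The wrist camera is an equidistant fisheye: a pixel r from the principal point sees the ray r / f radians off the axis. A picture is of the moment at which its call begins.
A pose or a line that the arm cannot do raises PlanningError and nothing moves.
- close_job(): hands the job in, once; it reports no verdict.
Trained networks look in the newest picture that a camera, given by its name, has taken for a name from the list of things; names that differ only in an ending like _2 or _b are one class to them, and where a whole thing is asked for, a point or a joint stands for the part that bears it (a point fixed in the world has none). Each returns a list of dicts, best first, with "conf" (0 to 1); they miss things now and then, are a little off and sometimes report something else, mostly with a low value. They report only what shows in the picture. A call takes as long as a camera call. They do not tell look-alikes from the thing itself.
- spot_in(camera, query): "xy" ([column, row] in pixels, amid what is visible of it).
- silhouettes(camera, query): "region" (384x512 bool, what is visible of it) and "xy" ([column, row] in pixels, amid what is visible of it).
Readings, each from a call of its own:
- current_clock(): time.
- current_joint_pos(): joint angles.
- current_qvel(): joint speeds.
- current_joint_torque(): joint torques, N m.
- current_position(): TCP position.
- current_orientation(): TCP orientation.
- current_force(): force on the tool from outside, world axes, zero at the start.
- current_torque(): the same for the moment, N m.
- current_finger_gap(): finger opening in m.
Only numpy, scipy, OpenCV 4.12 (cv2) and the standard library are available. Lean on these libraries where they do the work, as an engineer would, in place of code of your own. Each camera call takes 0.05 s, during which the arm holds its last target. There are 200 camera calls.

## Working session

There is one attempt and no reset: what is moved stays moved. The work goes in short steps, each a Python script; the robot and the scene stay as the last script left them, time stands still between calls to the robot, and variables do not carry over. Pictures are saved under pics/ and viewed, about 8 in all and at most 12, crops included, and the job is handed in when it is done.

```bash
mkdir -p pics; ls
cat > h.py <<'E'
import numpy as np, cv2
from bench import *
def pts(c):
    # world point per pixel (pinhole cams)
    K=c["intrinsics"];z=c["range_z"];v,u=np.indices(z.shape)
    P=np.stack([(u-K[0,2])/K[0,0]*z,(v-K[1,2])/K[1,1]*z,z],-1)
    W=(P-c["t"])@c["R"]; W[z==0]=np.nan
    return W
E
python3 - <<'E'
from h import *
a=capture("top");b=capture("scene")
cv2.imwrite("pics/top1.png",a["image"]);cv2.imwrite("pics/scene1.png",b["image"])
W=pts(a);np.save("W.npy",W);np.save("img.npy",a["image"])
for q in ["shaker","carrier","loaded","bottle","amber","dish","cap","tipbox","guard","start","tab","tray"]:
    try:
        for d in silhouettes("top",q):
            r=d["region"];p=W[r];p=p[~np.isnan(p[:,0])]
            print(q,round(d["conf"],2),np.round(d["xy"]),r.sum(),np.round(np.median(p,0),3),np.round(p[:,2].max(),3))
    except Exception as e: print(q,e)
print(current_clock())
E
```

```text
pics
shaker 0.75 [200. 188.] 3318 [0.573 0.141 0.062] 0.116
shaker 0.73 [301. 179.] 4219 [ 0.593 -0.155  0.065] 0.104
carrier 0.98 [123. 203.] 941 [0.529 0.372 0.052] 0.149
carrier 0.78 [137. 274.] 939 [0.308 0.313 0.049] 0.148
loaded 0.72 [290. 257.] 797 [ 0.347 -0.128  0.049] 0.148
loaded 0.57 [199. 142.] 975 [0.674 0.139 0.123] 0.218
bottle 0.62 [368. 220.] 505 [ 0.465 -0.343  0.096] 0.146
bottle 0.18 [200. 187.] 3333 [0.573 0.142 0.062] 0.116
amber 0.66 [193. 204.] 537 [0.52  0.153 0.094] 0.105
amber 0.62 [250. 120.] 408 [ 0.784 -0.014  0.088] 0.14
dish 0.9 [372. 151.] 679 [ 0.697 -0.391  0.015] 0.026
cap 0.62 [234. 247.] 103 [0.393 0.041 0.015] 0.023
cap 0.42 [123. 203.] 925 [0.53  0.371 0.052] 0.149
tipbox 0.65 [126. 146.] 1631 [0.693 0.358 0.089] 0.101
guard 0.9 [302. 202.] 524 [ 0.51  -0.154  0.094] 0.104
guard 0.73 [194. 200.] 566 [0.522 0.153 0.094] 0.105
tab 0.68 [303. 201.] 557 [ 0.511 -0.154  0.094] 0.104
tray 0.59 [298. 181.] 4198 [ 0.591 -0.155  0.065] 0.104
tray 0.58 [199. 189.] 3238 [0.571 0.142 0.062] 0.105
0.7
```

View pics/top1.png

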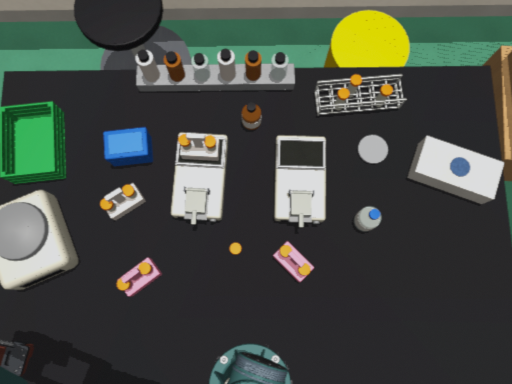

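View pics/scene1.png

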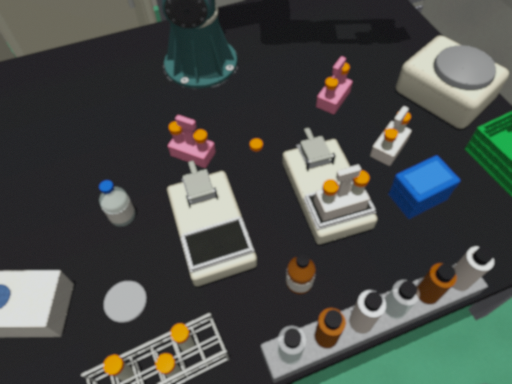

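The empty shaker is the right one, its tray dark and bare at (301,152). What could pass for the carrier:
- white block on the bench at (123,203): the spare, and my choice
- white block in the left tray at (199,146): the loaded one
- pink blocks at (137,274) and (293,261): look-alikes

Next I'll take fits and one close crop.

```bash
cat > fit.py <<'E'
from h import *
W=np.load("W.npy");img=np.load("img.npy")
def sel(x0,x1,y0,y1,z0,z1):
    m=(W[...,0]>x0)&(W[...,0]<x1)&(W[...,1]>y0)&(W[...,1]<y1)&(W[...,2]>z0)&(W[...,2]<z1);return W[m]
def rect(n,p):
    r=cv2.minAreaRect((p[:,:2]*1000).astype(np.float32)); print(n,len(p),np.round(r[0],1),np.round(r[1],1),round(r[2],1),"zmed",np.round(np.median(p[:,2]),4))
rect("console+all",sel(.4,.8,-.27,-.04,.05,.07)); rect("all>.05",sel(.4,.8,-.27,-.04,.05,.2))
rect("tray rim",sel(.58,.8,-.27,-.04,.071,.09)); g=sel(.4,.6,-.27,-.04,.086,.2); rect("guard+tab",g)
rect("tray all",sel(.60,.8,-.27,-.04,.066,.09))
c=(.45,.6,.3,.44)
for z in [(.035,.055),(.09,.108),(.112,.16)]: rect("car%s"%(z,),sel(*c,*z))
rect("loaded",sel(.55,.8,.05,.23,.19,.24))
big=cv2.resize(np.hstack([img[165:240,85:165],img[130:235,260:340][:75],img[160:235,260:340]]),None,fx=3,fy=3,interpolation=2)
cv2.imwrite("pics/crop1.png",big)
E
python3 fit.py
```

```text
console+all 2758 [ 607.5 -157.2] [397.4 184.9] 6.8 zmed 0.0611
all>.05 4225 [ 607.9 -157.2] [398.1 185. ] 6.8 zmed 0.065
tray rim 729 [ 685.5 -124.3] [240.4 130.5] 65.6 zmed 0.0738
guard+tab 556 [ 499.3 -153.4] [ 73.1 107.3] 87.2 zmed 0.0942
tray all 1350 [ 698.6 -138.7] [193.7 192.1] 0.5 zmed 0.0714
car(0.035, 0.055) 377 [536.4 377.8] [ 59.5 110.7] 33.4 zmed 0.0447
car(0.09, 0.108) 232 [536.9 378.4] [ 34.7 106.8] 33.6 zmed 0.1005
car(0.112, 0.16) 134 [536.7 377.8] [15.3 50. ] 32.2 zmed 0.1401
loaded 133 [683.2 140.1] [48.7 17.6] 84.4 zmed 0.2101
```

View pics/crop1.png

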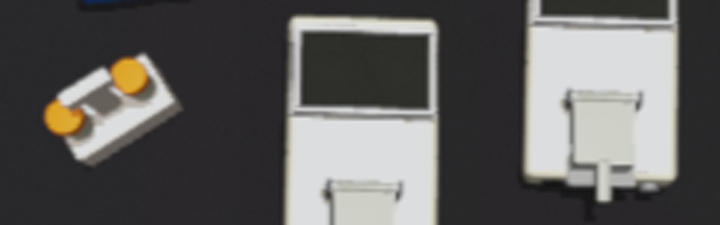

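The left crop shows the chosen white carrier: orange caps at crop (63,118) and (128,75), handle between them. The middle and right crops show the empty tray and the closed guard, its tab pointing to the robot. The carrier fit matches the given sizes. I'll fit the shaker again after removing stray points.

```bash
cat > fit2.py <<'E'
from h import *
W=np.load("W.npy");img=np.load("img.npy")
m=((W[...,2]>.05)&(W[...,2]<.11)).astype(np.uint8)
m=cv2.morphologyEx(m,cv2.MORPH_OPEN,np.ones((7,7)))
n,l=cv2.connectedComponents(m); k=l[185,300]; M=l==k
def rect(n,p):
    r=cv2.minAreaRect((p[:,:2]*1000).astype(np.float32)); print(n,len(p),np.round(r[0],1),np.round(r[1],1),round(r[2],1),"zmed",np.round(np.median(p[:,2]),4))
rect("shaker",W[M])
hsv=img.max(-1)
d=(hsv<90)&(W[...,2]>.06)&(W[...,2]<.08)
d=cv2.morphologyEx(d.astype(np.uint8),cv2.MORPH_OPEN,np.ones((5,5)));n,l,s,_=cv2.connectedComponentsWithStats(d)
for i in range(1,n):
    if s[i,4]>200: rect("dark",W[l==i])
# guard fits: plate + tab
g=(W[...,2]>.086)&(W[...,2]<.11)&(W[...,1]<-.05)&(W[...,1]>-.25)&(W[...,0]<.62)
gg=cv2.morphologyEx(g.astype(np.uint8),cv2.MORPH_OPEN,np.ones((9,9)))>0
rect("guardplate",W[gg]); t=W[g&~gg]; t=t[(t[:,0]<.475)]; print("tab",len(t),t.min(0),t.max(0),np.median(t,0))
E
python3 fit2.py
```

```text
shaker 4139 [ 594.9 -157.8] [149.1 269.6] 87.5 zmed 0.0651
dark 984 [ 671.4 -162.1] [125.5  76. ] 87.4 zmed 0.0703
guardplate 386 [ 513.4 -154.9] [55.8 66.4] 88.7 zmed 0.094
tab 275 [ 0.30753539 -0.17310004  0.08719277] [ 0.47487997 -0.0892533   0.10774044] [ 0.36617151 -0.14713148  0.0997971 ]
```

```bash
cat >> h.py <<'E'
from scipy.spatial.transform import Rotation as Ro
YAW=np.radians(-2.6); ORG=np.array([.6025,-.1590,0]); EX=np.array([np.cos(YAW),np.sin(YAW),0]); EZ=np.array([0,0,1.])
TRAY=ORG+.068*EX+.070*EZ; HINGE=ORG-.055*EX+.092*EZ; BTN=HINGE-.036*EX-.010*EZ
def down(a): # tool z down, jaws along yaw a
    c,s=np.cos(a),np.sin(a); return Ro.from_matrix(np.array([[c,s,0],[s,-c,0],[0,0,-1]])).as_quat()
CAR=np.array([.5367,.378,0]); CY=np.radians(33.2)
E
python3 - <<'E'
from h import *
for n,p,a in [("car",CAR+.11*EZ,CY),("tray",TRAY+.11*EZ,YAW),("trayhi",TRAY+.31*EZ,YAW),("tab",HINGE-.092*EX-.019*EZ,YAW+np.pi/2),("btn",BTN,YAW+np.pi/2)]:
    for k in (-np.pi,0,np.pi):
        q=inverse_kinematics(p,down(a+k)); print(n,round(k,2),None if q is None else np.round(q,2))
E
```

```text
car -3.14 None
car 0 [ 0.51  0.55  1.5  -0.    1.1  -0.07]
car 3.14 None
tray -3.14 [-0.34  0.52  1.35 -0.    1.27  2.85]
tray 0 [-0.34  0.52  1.35 -0.    1.27 -0.29]
tray 3.14 [-0.34  0.52  1.35 -0.    1.27  2.85]
trayhi -3.14 [-0.34  0.41  1.06 -0.    1.68  2.85]
trayhi 0 [-0.34  0.41  1.06 -0.    1.68 -0.29]
trayhi 3.14 [-0.34  0.41  1.06 -0.    1.68  2.85]
tab -3.14 [-0.47  0.39  1.93 -0.    0.82  1.15]
tab 0 [-0.47  0.39  1.93 -0.    0.82 -1.99]
tab 3.14 [-0.47  0.39  1.93 -0.    0.82  1.15]
btn -3.14 [-0.42  0.44  1.8  -0.    0.9   1.19]
btn 0 [-0.42  0.44  1.8  -0.    0.9  -1.95]
btn 3.14 [-0.42  0.44  1.8  -0.    0.9   1.19]
```

Run:
```python
from h import *
o=down(CY)
move_ptp(CAR+.24*EZ,o)
f0=np.array(current_force())
servo_line(CAR+.110*EZ,o,rate=.12)
print("df",np.round(np.array(current_force())-f0,2))
move_gripper(0.0)
print("gap",current_finger_gap(),np.round(np.array(current_force())-f0,2))
servo_line(CAR+.16*EZ,o,rate=.08)
print("lift",np.round(np.array(current_force())-f0,2),current_finger_gap())
servo_line(CAR+.385*EZ,o,rate=.2)
p=TRAY.copy();p[2]=.385
move_ptp(p,down(YAW))
print(current_position(),current_finger_gap(),np.round(np.array(current_force())-f0,2),current_clock())
a=capture("wrist");cv2.imwrite("pics/w1.png",a["image"])
a=capture("scene");cv2.imwrite("pics/scene2.png",cv2.resize(a["image"],None,fx=1.5,fy=1.5))
```

```text
df [ 0.05  0.91 -0.57]
gap 0.013961591263542976 [ 2.11  0.26 -1.64]
lift [ 0.72 -0.19 -3.79] 0.013902150374472882
[ 0.67064517 -0.16073126  0.38511521] 0.013772149919868965 [ 0.4  -0.12 -3.37] 8.775
```

View pics/scene2.png

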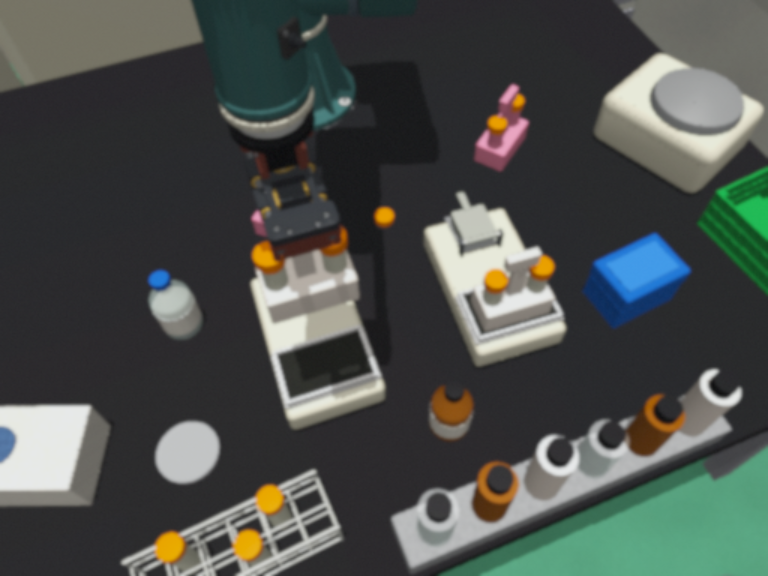

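The carrier is held upright above the tray, at scene (305,285); the tray at (325,365) is clear. I'll check the tray centre with the scene camera's depth, then lower it.

Run:
```python
from h import *
a=capture("scene");W=pts(a)
d=((a["image"].max(-1)<90)&(W[...,2]>.06)&(W[...,2]<.08)).astype(np.uint8)
d=cv2.morphologyEx(d,cv2.MORPH_OPEN,np.ones((5,5)));n,l,s,_=cv2.connectedComponentsWithStats(d)
for i in range(1,n):
    if s[i,4]>300:
        p=W[l==i];print(cv2.minAreaRect((p[:,:2]*1000).astype(np.float32)),np.median(p[:,2]))
print(TRAY)
o=down(YAW)
p=TRAY.copy();p[2]=.205;servo_line(p,o,rate=.15)
a=capture("scene");cv2.imwrite("pics/scene3.png",cv2.resize(a["image"][150:300,150:280],None,fx=4,fy=4))
f0=np.array(current_force())
p[2]=.176;print(servo_line(p,o,rate=.02,contact_N=1.5))
print(current_position(),np.round(np.array(current_force())-f0,2),current_finger_gap(),current_clock())
```

```text
((666.832763671875, -161.38258361816406), (125.3151626586914, 76.58193969726562), 86.73806762695312) 0.07000137967007171
[ 0.67043    -0.16208468  0.07      ]
True
[ 0.67042734 -0.16204671  0.17988038] [ 0.31 -0.19  9.06] 0.013753958189219484 11.4583
```

View pics/scene3.png

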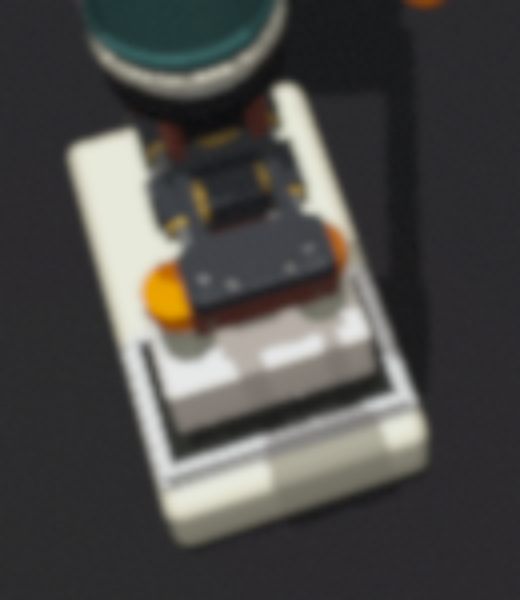

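Contact came at TCP z 0.1799, exactly floor level, and the crop shows the carrier inside the rim. Releasing now, then checking from above.

Run:
```python
from h import *
move_gripper(.05)
o=down(YAW);p=TRAY.copy();p[2]=.26;servo_line(p,o,rate=.12)
t=HINGE-.15*EX;t[2]=.30
move_ptp(t,down(YAW+np.pi/2))
a=capture("wrist");cv2.imwrite("pics/w2.png",a["image"]);np.savez("w2.npz",**a)
s=capture("scene");W=pts(s)
def sel(x0,x1,y0,y1,z0,z1):
    m=(W[...,0]>x0)&(W[...,0]<x1)&(W[...,1]>y0)&(W[...,1]<y1)&(W[...,2]>z0)&(W[...,2]<z1);return W[m]
for n,z in (("handle",(.19,.23)),("caps",(.155,.18)),("block",(.105,.122)),):
    q=sel(.6,.76,-.25,-.08,*z)
    if len(q)>4: print(n,len(q),cv2.minAreaRect((q[:,:2]*1000).astype(np.float32)),np.median(q[:,2]))
print(current_position(),current_clock())
```

```text
handle 280 ((671.6433715820312, -163.2570037841797), (49.857383728027344, 16.253068923950195), 86.19733428955078) 0.20974912642532462
caps 538 ((672.7733764648438, -163.36322021484375), (106.03641510009766, 35.17535400390625), 86.72757720947266) 0.17011659973495646
block 761 ((672.554443359375, -163.44692993164062), (110.0445785522461, 61.685916900634766), 88.31488800048828) 0.11471987858732301
[ 0.39823489 -0.14985884  0.29990293] 14.675
```

View pics/w2.png

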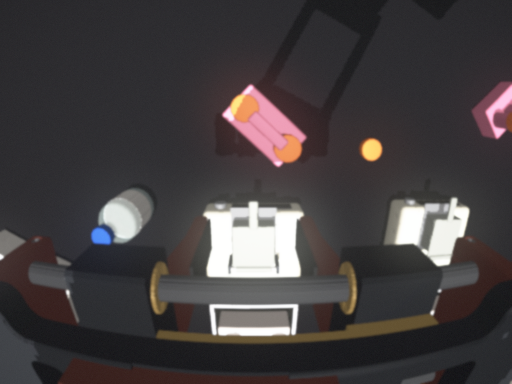

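The carrier stands flat in the tray: the block, cap and handle heights all match. The wrist view shows the guard at (254,245) and its tab at (254,205–228). I'll locate the tab from the wrist and scene depth.

```bash
cat >> h.py <<'E'
def ptsw(c):
    K=c["intrinsics"];z=c["range_z"];v,u=np.indices(z.shape)
    x=(u-K[0,2])/K[0,0];y=(v-K[1,2])/K[1,1];th=np.hypot(x,y);k=np.tan(th)/np.maximum(th,1e-9)
    W=(np.stack([x*k*z,y*k*z,z],-1)-c["t"])@c["R"]; W[(z==0)|(th>1.4)]=np.nan
    return W
def guardfit(W,n):
    L=(W-HINGE)@np.stack([EX,[-EX[1],EX[0],0],EZ],1)  # shaker-aligned, hinge origin
    m=(abs(L[...,2])<.008)&(abs(L[...,1])<.045)&(L[...,0]<.012)&(L[...,0]>-.115)
    p=L[m]; 
    for nm,a,b in (("plate",-.06,-.01),("tab",-.10,-.07)):
        q=p[(p[:,0]>a)&(p[:,0]<b)]
        if len(q): print(n,nm,len(q),"y pct",np.round(np.percentile(q[:,1],[3,50,97]),4),"z",np.round(np.median(q[:,2]),4))
    if len(p): print(n,"x pct",np.round(np.percentile(p[:,0],[.5,2,97,99]),4))
E
python3 - <<'E'
from h import *
guardfit(ptsw(dict(np.load("w2.npz"))),"wrist"); guardfit(pts(capture("scene")),"scene"); guardfit(np.load("W.npy"),"top")
E
```

```text
wrist plate 1318 y pct [-0.0257  0.0011  0.028 ] z 0.0015
wrist tab 187 y pct [-0.0042  0.0011  0.0064] z 0.0029
wrist x pct [-0.1029 -0.0976 -0.0002  0.0019]
scene plate 422 y pct [-0.0293 -0.0023  0.0252] z 0.0014
scene tab 49 y pct [-0.0075 -0.0024  0.0036] z 0.0027
scene x pct [-0.0995 -0.0932  0.0045  0.0061]
top plate 332 y pct [-0.0272  0.0006  0.0274] z 0.0018
top tab 41 y pct [-0.0054  0.0002  0.004 ] z 0.0034
top x pct [-0.1011 -0.0956  0.0009  0.0023]
```

Run:
```python
from h import *
o=down(YAW+np.pi/2); R=.096; D=.015
def P(th): return HINGE-R*np.cos(th)*EX+(R*np.sin(th)-D)*EZ
move_gripper(.04)
p=P(0);p[2]=.16;servo_line(p,o,rate=.2)
servo_line(P(0),o,rate=.1)
f0=np.array(current_force());move_gripper(0.0)
print("gap",current_finger_gap(),np.round(np.array(current_force())-f0,1))
for th in np.linspace(0,1.92,9)[1:]:
    servo_line(P(th),o,rate=.1)
    print(round(th,2),round(current_finger_gap(),4),np.round(np.array(current_force())-f0,1))
print(current_clock());s=capture("scene");cv2.imwrite("pics/s4.png",cv2.resize(s["image"][120:290,140:290],None,fx=3.5,fy=3.5))
```

```text
gap 0.011436027682949313 [-1.2 -0.6  2.1]
0.24 0.0118 [ 1.5 -1.6 -1.3]
0.48 0.0115 [ 1.3 -2.4 -2.1]
0.72 0.0115 [ 0.8 -1.5 -1.9]
0.96 0.0116 [ 0.9 -1.9 -1.8]
1.2 0.0115 [ 0.2 -1.8 -4.7]
1.44 0.0116 [-1.8 -2.9 -6.7]
1.68 0.0116 [-2.5 -2.6 -6.2]
1.92 0.0115 [-2.  -1.2 -3.4]
20.6333
```

View pics/s4.png

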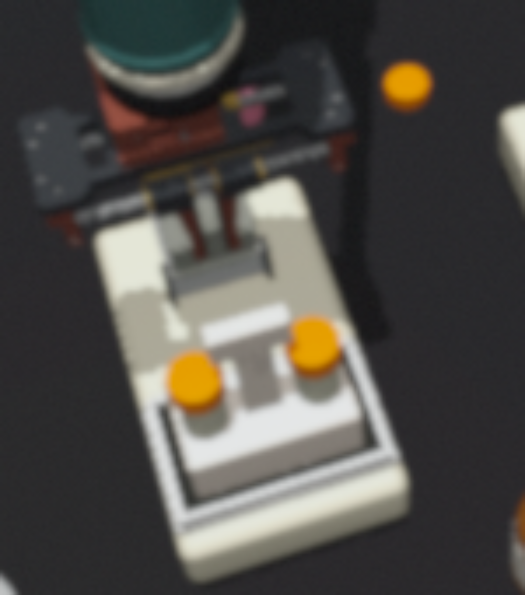

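The guard is up between the fingers, at crop (210,250), and the carrier hasn't moved. Releasing, then checking the guard.

Run:
```python
from h import *
o=down(YAW+np.pi/2)
move_gripper(.032); sleep(.5)
p=np.array(current_position());p[2]=.245;servo_line(p,o,rate=.12)
p=BTN-.09*EX;p[2]=.27;servo_line(p,o,rate=.15);move_gripper(0)
sleep(.5)
s=capture("scene");W=pts(s)
cv2.imwrite("pics/s5.png",cv2.resize(s["image"][120:290,140:290],None,fx=3.5,fy=3.5))
L=(W-HINGE)@np.stack([EX,[-EX[1],EX[0],0],EZ],1)
m=(abs(L[...,1])<.005)&(L[...,0]>-.09)&(L[...,0]<.085)&(L[...,2]>-.035)&(L[...,2]<.1)
q=L[m];q=q[np.argsort(q[:,0])];print(np.round(q[:,[0,2]]*1000)[::2].tolist())
print(current_clock())
```

```text
[[-82.0, -30.0], [-80.0, -30.0], [-79.0, -31.0], [-78.0, -33.0], [-76.0, -28.0], [-74.0, -32.0], [-73.0, -30.0], [-72.0, -33.0], [-70.0, -31.0], [-68.0, -30.0], [-67.0, -30.0], [-59.0, -24.0], [-51.0, -12.0], [-48.0, -11.0], [-45.0, -9.0], [-42.0, -12.0], [-42.0, -10.0], [-41.0, -13.0], [-40.0, -10.0], [-38.0, -9.0], [-36.0, -10.0], [-35.0, -10.0], [-34.0, -8.0], [-32.0, -10.0], [-31.0, -10.0], [-30.0, -10.0], [-28.0, -12.0], [-26.0, -9.0], [7.0, -34.0], [11.0, -31.0], [11.0, -34.0], [14.0, -31.0], [15.0, -31.0], [16.0, -31.0], [17.0, -34.0], [17.0, -33.0], [20.0, -33.0], [21.0, -33.0], [22.0, -31.0], [25.0, -31.0], [25.0, -30.0], [26.0, -32.0], [26.0, 63.0], [27.0, 65.0], [27.0, 69.0], [28.0, 64.0], [29.0, 63.0], [29.0, 64.0], [30.0, 61.0], [31.0, 60.0], [32.0, 59.0], [32.0, 58.0], [32.0, 59.0], [34.0, 57.0], [35.0, 59.0], [35.0, 56.0], [36.0, 56.0], [36.0, 51.0], [38.0, 55.0], [39.0, 54.0], [39.0, 53.0], [39.0, 48.0], [40.0, 51.0], [41.0, 56.0], [41.0, 50.0], [42.0, 47.0], [43.0, 51.0], [47.0, 53.0], [52.0, 58.0], [54.0, 60.0], [59.0, 64.0], [62.0, 68.0], [66.0, 73.0], [68.0, 74.0], [68.0, 69.0], [69.0, 74.0], [70.0, 74.0], [71.0, 69.0], [72.0, 75.0]]
24.9333
```

View pics/s5.png

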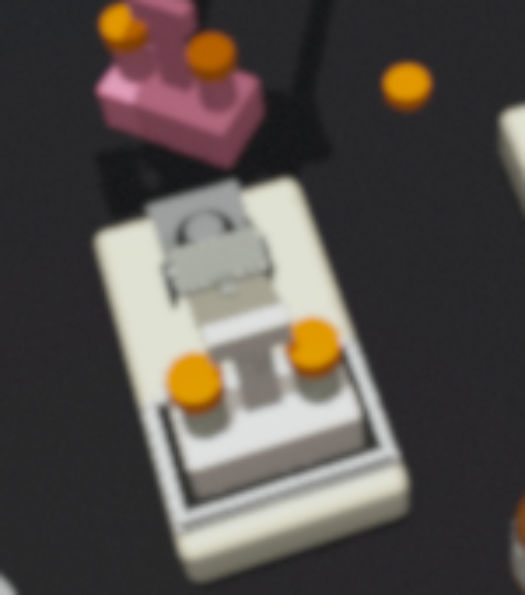

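The guard rests at its stop: the tab tip measures 70 mm behind and 75 mm above the hinge, so about 2.35 rad. The button top is in view 10 mm below the hinge, as expected. Now I'll press.

Run:
```python
from h import *
o=down(YAW+np.pi/2)
b=BTN-.001*EX
p=b.copy();p[2]=.20;servo_line(p,o,rate=.15)
p[2]=.092;servo_line(p,o,rate=.1)
f0=np.array(current_force())
for z in (.086,.0815,.079):
    p[2]=z;servo_line(p,o,rate=.03);print(z,np.round(np.array(current_force())-f0,1))
p[2]=.069;c=servo_line(p,o,rate=.015,contact_N=10)
print(c,current_position(),np.round(np.array(current_force())-f0,1))
sleep(.3);print(current_position(),np.round(np.array(current_force())-f0,1))
p[2]=.10;servo_line(p,o,rate=.06);print("off",np.round(np.array(current_force())-f0,1))
p[2]=.20;servo_line(p,o,rate=.15)
p=BTN-.09*EX;p[2]=.30;servo_line(p,o,rate=.2)
s=capture("scene");t=capture("top");cv2.imwrite("pics/end.png",np.hstack([cv2.resize(s["image"],None,fx=.78,fy=.78),cv2.resize(t["image"],None,fx=.78,fy=.78)]))
W=pts(s);L=(W-HINGE)@np.stack([EX,[-EX[1],EX[0],0],EZ],1)
m=(abs(L[...,1])<.008)&(L[...,0]>-.046)&(L[...,0]<-.03);print("btn z",np.median(L[m][:,2]))
m=(abs(L[...,1])<.008)&(L[...,0]>.06)&(L[...,0]<.08)&(L[...,2]>.03);print("tab",m.sum(),np.median(L[m],0))
W2=pts(t)
for q in ["carrier","loaded","bottle","amber","dish","cap","tipbox"]:
    for d in silhouettes("top",q)[:2]:
        p=W2[d["region"]];print(q,round(d["conf"],2),np.round(np.nanmedian(p,0),3))
print(current_clock())
```

```text
0.086 [ 0.6 -0.5  0.2]
0.0815 [ 0.6 -0.   1.7]
0.079 [ 1.6 -0.9  3.6]
True [ 0.51113062 -0.15505093  0.07632515] [-1.6  0.2  7.9]
[ 0.5110941  -0.15503203  0.07630431] [-1.   0.3  8.6]
off [-0.9 -0.5 -1.2]
btn z -0.009890515442777595
tab 22 [ 0.06825186 -0.00169327  0.07195058]
carrier 0.85 [0.308 0.312 0.05 ]
carrier 0.68 [ 0.663 -0.15   0.14 ]
loaded 0.84 [0.674 0.137 0.121]
loaded 0.6 [ 0.347 -0.128  0.049]
bottle 0.74 [ 0.459 -0.349  0.102]
amber 0.55 [ 0.784 -0.014  0.088]
dish 0.95 [ 0.697 -0.391  0.015]
dish 0.44 [0.674 0.138 0.12 ]
cap 0.62 [ 0.459 -0.349  0.103]
cap 0.59 [0.393 0.041 0.016]
tipbox 0.6 [0.692 0.358 0.089]
31.2917
```

View pics/end.png

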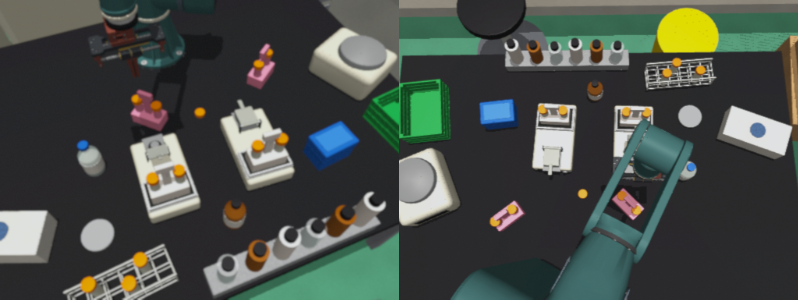

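The end view shows the guard open, the button back out, and the carrier in the tray at (168,187). The bottle sits at the same scene pixel as at the start, about (115,203); its small shift in the top view is the arm partly hiding it. Handing in.

```bash
python3 -c "
from bench import *
close_job()"
```

```text
the job is handed in; nothing more can be done
```

The job is done and handed in at about 31 s on the robot's clock: carrier in the tray, guard open, button pressed once and released.

- **Carrier:** I moved the white spare carrier from the left of the bench into the right-hand (empty) shaker's tray. It touched down at floor height with a contact reading of about 9 N. Afterwards the block, caps and handle all measured at the right heights, centred within about 5 mm.
- **Guard:** I lifted it by its tab to 1.92 rad and let go. It fell back to its stop, and both later checks put it at about 2.35 rad.
- **Start button:** I pressed it until the force rose to 8.6 N at a fingertip height of 76.3 mm; fully in is 5 N at 76 mm. I judged "fully in" from that force and depth, as the travel can't be read directly. The camera then showed it back at its full height.
- **Everything else:** the loaded carrier, pink look-alikes, amber bottle, dish, cap and tip box stayed put within 2–3 mm.

Two measurements disagreed slightly:
- **Tray centre:** the scene and top cameras differed by about 4 mm, well inside the 10 mm clearance.
- **Clear bottle:** in the last top view it read about 8 mm off. The arm was partly hiding it, and it looked unmoved in the scene camera.

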